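Turn the bath jar's label to the front

ROBOT

A 7-joint arm with a two-finger parallel gripper is mounted at the origin on the work surface. World frame = base frame: x ahead of the robot, y to its left, z up, the work surface at z = 0. Lengths are in m, angles in rad, forces in N, time in s.
With the tool pointing down it reaches from about 0.4 to 0.85 m from the base axis. Payload 10.4 kg.
Tool frame: the origin (TCP) lies midway between the tips of the shut fingers; the grasp point (between the pads) lies 19 mm behind it; z points along the fingers, y is the line along which they close (so a half turn about z gives the same grasp; the last joint's range is limited). The gripper opens to 87 mm and grips with 3 to 60 N. Pads are 19 mm wide; open, the fingers measure 117 mm over their backs; the gripper's body (75 mm by 190 mm) begins 51 mm behind the grasp point.
Start: joints at [-1.13, 0.332, -0.065, 1.46, 0.022, 1.35, -0.088], TCP at [0.28, 0.559, 0.223] pointing down, gripper open.
Joint ranges: [-2.6, 2.6], [-0.5, 2.12], [-1.47, 1.34], [0.16, 2.42], [-1.27, 4.41], [0.06, 2.06], [-2.6, 2.6]. Speed limits (rad/s): [2.22, 2.22, 2.79, 2.79, 3.14, 3.14, 3.14].

INTERFACE

Orientations are given as a unit quaternion [x, y, z, w].
In Python, from bench import r gives the robot as it stands.
- The arm moves only by the tool arm_command, never from a script. Its argument "moves" is one flat list of numbers, 4 for each row, row after row: the shift along the tool's x, y, z in cm, then the turn about the tool's z in degrees. A call has 1 to 12 rows; each row shifts and turns the commanded pose from where the row before left it, along the tool's axes as they then stand; what a row does not reach is not made up. A row lasts 1/12 s, in which the tool goes at most 41.7 mm and 7.16 degrees, less where a joint would pass 70% of its speed; a pose out of reach is approached as far as the arm can. A call with a gripper value outside its range is refused whole. "fingers" is the opening in per cent of the stroke, from 0 (shut) to 100 (fully open), set as the call begins (left out, the last holds). The fingers move at their own pace and stop on an object; "squeeze" is the grip in N (left out, the last holds). Time passes only in rows, so rows that do not move let the fingers close. It gives the time, the measured TCP pose, the force, the opening and the grip force at its end, in the units of the state.
- r.read_state(): the state, without advancing time (a new reading comes with each control period).
- r.camera(name): name is "side" or "top"; returns the picture (400x640x3 uint8, red, green, blue); there is no depth.
- r.camera_info(name): a dict with "fx", "fy", "cx", "cy" (pixels), "origin" and "attitude" of the camera in the world. Camera axes: x right, y up, looking along -z (the intrinsics and any distortion apply to the point x, -y, -z); pixel columns grow to the right and rows downward; lengths in m; the calibration is good to about 2 mm. A picture is of the moment at which its call begins. camera_info takes no time and is no camera call.
- r.close_job(): hands the job in; it is judged then, once.
The state is a dict: "time": time; "joint_positions": joint angles; "joint_vel": joint speeds; "joint_torque": joint torques, N m; "ee_pos": TCP position; "eef_rot": TCP orientation; "ft_force": force on the tool from outside, world axes, zero at the start; "torque": the same for the moment, N m; "width": finger opening in m; "grip_force": force on a finger pad.
Only numpy, scipy, OpenCV 4.12 (cv2) and the standard library are available. Lean on these libraries where they do the work, as an engineer would, in place of code of your own. Each camera call takes 0.05 s, during which the arm holds its last target. There are 200 camera calls.

TASK

Turn the clear jar round on its swivel stand until its label faces front, with the orange mark on its lid lined up over the brass stud of its stand; a fingertip pushing one of the lid's lobes round is enough. Leave it at rest there, and leave the amber jar and the other things on the bench as they are.

Things in the scene. Friction and masses are not known exactly. Their poses are not given: they have to be found in the camera images.
- clear_jar_stand: Swivel stand of the clear acrylic jar (white lid, pastel balls inside, white label with orange band): fixed dark slate disc, 164 mm diameter, 12 mm thick; jar body 92 mm diameter. A brass stud marks its front, on its own +x axis. Origin: disc's underside centre, at bench height, on the vertical axis the jar turns about. The jar cannot leave the stand, only turn.
- clear_jar_lid (a point): Centre of the clear jar's lid top, on the turning axis, 138 mm above the bench; its x axis points along the orange mark. The tight lid turns with the jar and spans heights 112 to 138 mm: round core 88 mm diameter with five upright round lobes (20 mm diameter) every 72 degrees, centres 52 mm and tips 62 mm from the axis, 41 mm clear between neighbours for a fingertip.
- clear_jar_mark (a point): Outer end of the orange strip (13 mm wide, running out from near the lid's centre to the tip of one lobe, directly above the middle of the label): 62 mm from the turning axis, 138 mm above the bench.
- clear_jar (a joint): Turn of the clear jar on its stand, rad, positive counter-clockwise seen from above; 0 or a whole number of turns (2 pi) = label and orange mark exactly over the brass stud. It turns both ways for more than a full turn, against an even friction of 0.06 N m (about 1 N at the lobes), no spring, and stays where it is left.
- clear_jar_stud (a point): Top of the brass stud (16 mm diameter, 6 mm high) on the clear jar's stand, 71 mm from the turning axis, 18 mm above the bench.
- amber_jar_stand: Stand of the amber jar (black lid with a yellow strip): same sizes, stud, lobes, heights and origin as the clear jar's. This jar swivels just as easily and is not to be turned: its label already faces its own stud.
- amber_jar_mark (a point): Outer end of the yellow strip on the amber jar's lid: tip of its marked lobe, 62 mm from its turning axis, 138 mm above the bench.
- tool_case: Loose bystander: stainless pedicure tool case, 75 x 150 x 24 mm. Origin: centre of its underside.
- pumice: Loose bystander: grey pumice block, 50 x 88 x 34 mm. Origin: centre of its underside.
- toe_separator: Loose bystander: pale wooden toe separator (a comb of four prongs), about 65 x 110 x 20 mm. Origin: centre of its underside.
- nail_brush: Loose bystander: wooden nail brush, white bristle block down, 40 x 92 x 32 mm. Origin: centre of its underside.
- lotion: Loose bystander: standing lotion bottle, 58 mm diameter, 150 mm tall. Origin: centre of its underside.
Mind the look-alikes: they are no part of the job. What is shaped like the clear_jar_stand but red is not meant.

How it is judged:
At the end, for the whole second after the job is handed in: The clear jar is at rest with the tip of the orange mark on its lid on the stud's side and within 12.5 mm sideways of the line from the jar's axis through the brass stud (about 11.5 degrees either way) (y of clear_jar_mark in the frame of clear_jar_stand between -0.0125 and 0.0125 m and x of clear_jar_mark in the frame of clear_jar_stand above 0 m and velocity of joint clear_jar between -0.05 and 0.05 rad/s); the robot touches nothing.
It fails at once if the amber jar is turned: its mark moves more than 12 mm (distance of amber_jar_mark from where it was at the start of the episode above 0.012 m).
It fails at once if a loose thing on the bench (tool case, pumice, toe separator, nail brush, lotion) is displaced by more than 30 mm (distance of any of tool_case, pumice, toe_separator, nail_brush, lotion from where it was at the start of the episode above 0.03 m).
It also fails if it takes over 40 s, if anything falls off the work surface, if the arm or the gripper's body presses on something with over 40 N, if the wrist force passes 120 N, or if a joint passes its speed limit or range.

## Working session

There is one attempt and no reset: what is moved stays moved. The work goes in short steps, Python scripts to look and compute and a tool call to move; the robot and the scene stay as the last step left them, time stands still between calls to the robot, and variables do not carry over. Pictures are saved under pics/ and viewed, at most 10 in all, crops included, and the job is handed in when it is done.

Besides the shell and the picture viewer there is one more tool, called after "Request:" by a JSON object that holds its "api" and its "payload". arm_command: Moves the arm, as the interface text tells. Its arguments: {"type":"object","properties":{"moves":{"type":"array"},"fingers":{"type":"number"},"squeeze":{"type":"number"}},"required":["moves"]}

```bash
mkdir -p pics
python3 - <<'E'
from bench import r
import cv2
for n in("top","side"):
    cv2.imwrite(f"pics/{n}0.png",r.camera(n)[:,:,::-1]); print(r.camera_info(n))
s=r.read_state();print(s['time'],s['ee_pos'],s['eef_rot'],s['width'])
E
```

```text
{'fx': 474.8653713633199, 'fy': 474.8653713633199, 'cx': 317.6329394987021, 'cy': 210.32168502180565, 'origin': array([0.26896558, 0.10988204, 1.60088537]), 'attitude': array([-0.07270005,  0.07366656,  0.71387419, -0.69258326])}
{'fx': 464.5976704158932, 'fy': 464.5976704158932, 'cx': 306.35480341936574, 'cy': 195.02044860703106, 'origin': array([0.41599335, 1.0226783 , 1.20022923]), 'attitude': array([-0.03609138,  0.35243411,  0.93151959, -0.08221236])}
0.1 [0.27945424 0.55865731 0.22186097] [ 2.29840901e-01  9.73228021e-01 -6.04078739e-04 -1.18771237e-04] 0.0871457441277942
```

View pics/top0.png

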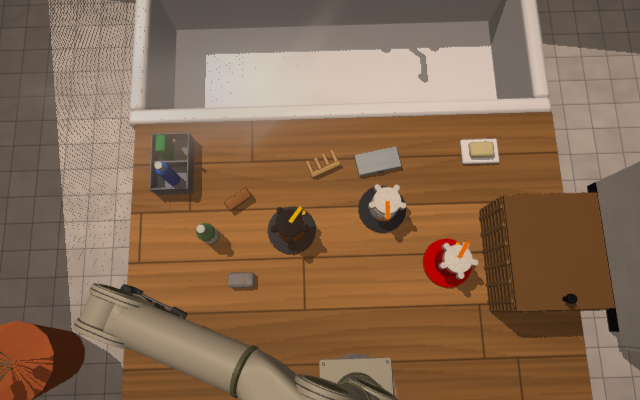

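View pics/side0.png

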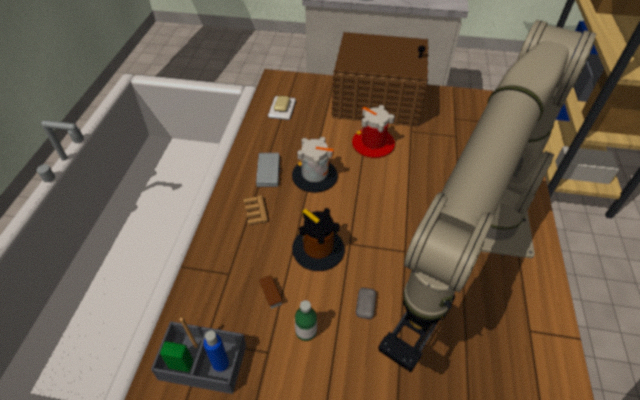

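The top view shows the clear jar near (385,208), with its orange mark pointing image-down at about (388,212). The amber jar is near (292,230) and the red decoy near (448,263). I'll zoom in on the clear jar to find the stud.

```bash
cat > h.py <<'E'
from bench import r
import cv2, numpy as np
from scipy.spatial.transform import Rotation as R
def cast(n,u,v,z):
    c=r.camera_info(n);d=R.from_quat(c['attitude']).apply([(u-c['cx'])/c['fx'],-(v-c['cy'])/c['fy'],-1]);o=c['origin']
    return o+d*(z-o[2])/d[2]
def proj(n,p):
    c=r.camera_info(n);q=R.from_quat(c['attitude']).inv().apply(np.array(p)-c['origin'])
    return c['cx']+c['fx']*q[0]/-q[2],c['cy']-c['fy']*q[1]/-q[2]
E
python3 - <<'E'
from h import *
t=cv2.imread("pics/top0.png");s=cv2.imread("pics/side0.png")
f=lambda i,x,y:cv2.resize(i[y:y+70,x:x+80],None,fx=5,fy=5,interpolation=cv2.INTER_CUBIC)
cv2.imwrite("pics/crop.png",np.hstack([f(t,343,170),f(s,275,125)]))
E
```

```text
(no output)
```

View pics/crop.png

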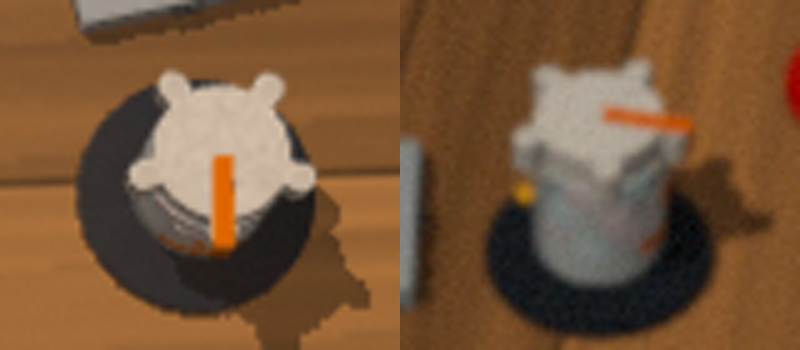

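The crop shows the lobe centres at crop pixels (172,87), (268,88), (298,178), (143,176) and the mark tip at (223,250). In the side view the stud is at crop pixel (125,193), and in the top view it is hidden under the lid.

Run:
```python
from h import *
t=cv2.imread("pics/top0.png");s=cv2.imread("pics/side0.png")
L=[cast("top",343+a/5,170+b/5,.138)[:2] for a,b in[(172,87),(268,88),(298,178),(223,240),(143,176)]]
L=np.array(L);c=L.mean(0);print("lid c",c,np.linalg.norm(L-c,axis=1),np.degrees(np.arctan2(*(L-c).T[::-1])))
# disc by dark mask, both
for n,i,x,y in(("top",t,350,180),("side",s,285,155)):
    g=i.max(2)<75; m=np.zeros(g.shape,np.uint8); m[y:y+60,x:x+70]=g[y:y+60,x:x+70]*255
    cs=max(cv2.findContours(m,0,1)[0],key=cv2.contourArea)
    h=cv2.convexHull(cs)[:,0];P=np.array([cast(n,u,v,.012)[:2] for u,v in h])
    A=np.c_[2*P,np.ones(len(P))];q=np.linalg.lstsq(A,(P**2).sum(1),rcond=None)[0];print(n,"disc",q[:2],np.sqrt(q[2]+q[:2]@q[:2]))
hsv=cv2.cvtColor(s,cv2.COLOR_BGR2HSV)
m=cv2.inRange(hsv,(15,150,120),(32,255,255));m2=m*0;m2[155:172,290:310]=m[155:172,290:310]
v,u=np.nonzero(m2);print("stud px",len(u),u.mean(),v.mean());S=cast("side",u.mean(),v.mean(),.016)[:2]
print("stud",S,np.linalg.norm(S-c),np.degrees(np.arctan2(*(S-c)[::-1])))
for n,i in(("top",t),("side",s)):
    hs=cv2.cvtColor(i,cv2.COLOR_BGR2HSV);m=cv2.inRange(hs,(4,180,130),(14,255,255))
    x,y=(370,195) if n=="top" else (312,140); m2=m*0;m2[y:y+28,x:x+26]=m[y:y+28,x:x+26]
    k=max(cv2.findContours(m2,0,1)[0],key=cv2.contourArea)
    b=cv2.boxPoints(cv2.minAreaRect(k));W=np.array([cast(n,*p,.138)[:2] for p in b]);mc=W.mean(0);d=mc-c
    print(n,"mark c",mc,np.linalg.norm(d),np.degrees(np.arctan2(d[1],d[0])))
# others
for nm,u,v,z in(("case",378,162,.024),("sep",323,165,.02),("amberlid",292,220,.138),("lotion",206,232,.15),("redlid",458,262,.138)):print(nm,cast("top",u,v,z)[:2])
```

```text
lid c [ 0.6010507  -0.11739086] [0.05260126 0.05296035 0.05075791 0.05569375 0.05159959] [  32.66598293  -37.9500108  -109.95975776  177.97594824  104.65823502]
top disc [ 0.60215829 -0.1170339 ] 0.08089766273093804
side disc [ 0.59325508 -0.12556983] 0.09642635329795383
stud px 15 299.1333333333333 162.6
stud [ 0.66779749 -0.15614609] 0.07718225656717566 -30.140763229226238
top mark c [ 0.57112685 -0.11666519] 0.029932646194764868 178.61082846917563
side mark c [ 0.56716417 -0.11323164] 0.03414082774610803 173.00253271609404
case [ 0.76539342 -0.11166608]
sep [0.76164085 0.0791903 ]
amberlid [0.54813142 0.18444471]
lotion [0.51616314 0.45052353]
redlid [ 0.40115544 -0.32349311]
```

The top view puts the axis at (0.6015,-0.117), the mark at about 177.5° and the stud at about -30°. The jar therefore has to turn about +152° counter-clockwise. I'll go with shut fingers into the gap at about 141°, travelling at z≈0.22.

Request:
{"api": "arm_command", "payload": {"moves": [-2.6,-2.2,0,0,-2.6,-2.2,0,0,-2.6,-2.2,0,0,-2.6,-2.2,0,0,-2.6,-2.2,0,0,-2.6,-2.2,0,0,-2.6,-2.2,0,0,-2.6,-2.2,0,0,-2.6,-2.2,0,0,-2.6,-2.2,0,0], "fingers": 0}}

```text
time: 0.93
ee_pos: [0.4139, 0.2442, 0.2224]
eef_rot: [0.23, 0.973, 0.0, -0.0]
ft_force: [-0.5, -0.7, -0.6]
width: 0.0286
grip_force: 0.0
```

Request:
{"api": "arm_command", "payload": {"moves": [-2.6,-2.2,0,0,-2.6,-2.2,0,0,-2.6,-2.2,0,0,-2.6,-2.2,0,0,-2.6,-2.2,0,0,-2.6,-2.2,0,0,-2.6,-2.2,0,0,-2.6,-2.2,0,0,-2.6,-2.2,0,0,-2.6,-2.2,0,0,0,0,0,0]}}

```text
time: 1.85
ee_pos: [0.5485, -0.0744, 0.2223]
eef_rot: [0.234, 0.972, -0.002, 0.0]
ft_force: [-0.2, -1.0, 0.3]
width: 0.0004
grip_force: 0.0
```

Request:
{"api": "arm_command", "payload": {"moves": [0,0,2.5,0,0,0,2.5,0,0,0,2.5,0,0,0,2.6,0,0,0,0,0]}}

```text
time: 2.27
ee_pos: [0.5447, -0.0667, 0.1167]
eef_rot: [0.23, 0.973, -0.001, -0.004]
ft_force: [-0.9, -0.0, -0.5]
width: 0.0004
grip_force: 0.0
```

```bash
cat >> h.py <<'E'
C=np.array([.6015,-.117])
def arc(a0,a1,n,rad=.063,start=None):
    a=np.radians(np.linspace(a0,a1,n+1));P=C+rad*np.c_[np.cos(a),np.sin(a)]
    s=r.read_state();P[0]=s['ee_pos'][:2] if start is None else start
    D=np.c_[np.diff(P,axis=0),np.zeros(n)]
    return np.round(R.from_quat(s['eef_rot']).inv().apply(D)*100,1)
E
python3 - <<'E'
from h import *
s=r.read_state();print(s['ee_pos'],s['ft_force'])
M=arc(141,297,26)
for i in(0,9,18):print([float(x) for m in M[i:i+9] for x in (m[0],m[1],0,0)])
E
```

```text
[ 0.54468115 -0.06674199  0.11671892] [-0.88803803 -0.04813025 -0.46011755]
[-1.1, -1.2, 0.0, 0.0, 0.0, -0.7, 0.0, 0.0, -0.0, -0.7, 0.0, 0.0, -0.1, -0.7, 0.0, 0.0, -0.2, -0.6, 0.0, 0.0, -0.2, -0.6, 0.0, 0.0, -0.3, -0.6, 0.0, 0.0, -0.4, -0.6, 0.0, 0.0, -0.4, -0.5, 0.0, 0.0]
[-0.5, -0.5, 0.0, 0.0, -0.5, -0.4, 0.0, 0.0, -0.6, -0.4, 0.0, 0.0, -0.6, -0.3, 0.0, 0.0, -0.6, -0.2, 0.0, 0.0, -0.6, -0.2, 0.0, 0.0, -0.7, -0.1, 0.0, 0.0, -0.7, -0.0, 0.0, 0.0, -0.7, 0.0, 0.0, 0.0]
[-0.7, 0.1, 0.0, 0.0, -0.6, 0.2, 0.0, 0.0, -0.6, 0.2, 0.0, 0.0, -0.6, 0.3, 0.0, 0.0, -0.6, 0.4, 0.0, 0.0, -0.5, 0.4, 0.0, 0.0, -0.5, 0.5, 0.0, 0.0, -0.4, 0.5, 0.0, 0.0]
```

Request:
{"api": "arm_command", "payload": {"moves": [-1.1,-1.2,0,0,0,-0.7,0,0,0,-0.7,0,0,-0.1,-0.7,0,0,-0.2,-0.6,0,0,-0.2,-0.6,0,0,-0.3,-0.6,0,0,-0.4,-0.6,0,0,-0.4,-0.5,0,0,0,0,0,0]}}

```text
time: 3.1
ee_pos: [0.5443, -0.1365, 0.1215]
eef_rot: [0.231, 0.973, -0.0, 0.0]
ft_force: [-0.3, 0.7, 0.4]
width: 0.0005
grip_force: 0.0
```

Run:
```python
from h import *
s=r.read_state();p=s['ee_pos'];d=p[:2]-C;print(p,s['ft_force'],np.linalg.norm(d),np.degrees(np.arctan2(d[1],d[0]))%360)
cv2.imwrite("pics/t1.png",r.camera("top")[:,:,::-1])
t=cv2.imread("pics/t1.png");s=r.camera("side")[:,:,::-1]
f=lambda i,x,y:cv2.resize(i[y:y+70,x:x+80],None,fx=5,fy=5,interpolation=cv2.INTER_CUBIC)
cv2.imwrite("pics/crop1.png",np.hstack([f(t,343,170),f(s,275,125)]))
```

```text
[ 0.5442732  -0.13654116  0.12153525] [-0.30303332  0.71511188  0.43028993] 0.06047117548991391 198.85342589564036
```

View pics/crop1.png

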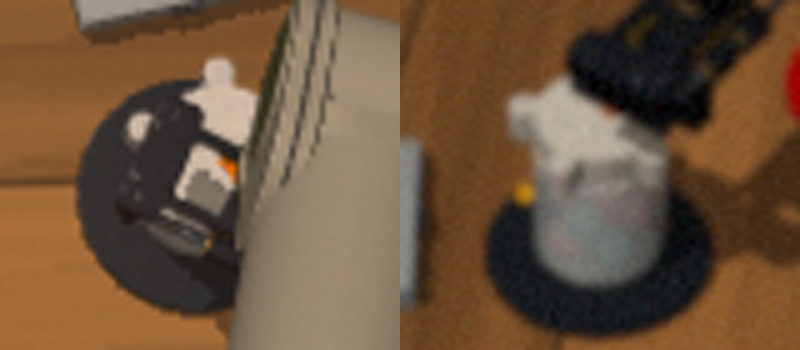

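The jar is turning with the finger. One lobe now points away at crop pixel (218,70), so it has gone about 40° and the mark is roughly 20° ahead of the finger. I'll continue the arc.

Run:
```python
from h import *
M=arc(199,301,17)
for i in(0,9):print([float(x) for m in M[i:i+9] for x in (m[0],m[1],0,0)])
```

```text
[-0.4, -0.8, 0.0, 0.0, -0.5, -0.4, 0.0, 0.0, -0.6, -0.3, 0.0, 0.0, -0.6, -0.3, 0.0, 0.0, -0.6, -0.2, 0.0, 0.0, -0.6, -0.1, 0.0, 0.0, -0.7, -0.1, 0.0, 0.0, -0.7, 0.0, 0.0, 0.0, -0.7, 0.1, 0.0, 0.0]
[-0.6, 0.1, 0.0, 0.0, -0.6, 0.2, 0.0, 0.0, -0.6, 0.3, 0.0, 0.0, -0.6, 0.3, 0.0, 0.0, -0.5, 0.4, 0.0, 0.0, -0.5, 0.4, 0.0, 0.0, -0.4, 0.5, 0.0, 0.0, -0.4, 0.5, 0.0, 0.0]
```

Request:
{"api": "arm_command", "payload": {"moves": [-0.4,-0.8,0,0,-0.5,-0.4,0,0,-0.6,-0.3,0,0,-0.6,-0.3,0,0,-0.6,-0.2,0,0,-0.6,-0.1,0,0,-0.7,-0.1,0,0,-0.7,0,0,0,-0.7,0.1,0,0,0,0,0,0]}}

```text
time: 4.03
ee_pos: [0.5844, -0.1783, 0.1215]
eef_rot: [0.23, 0.973, -0.0, 0.0]
ft_force: [0.2, 0.3, -0.3]
width: 0.0002
grip_force: 0.1
```

Run:
```python
from h import *
s=r.read_state();p=s['ee_pos'];d=p[:2]-C;a=np.degrees(np.arctan2(d[1],d[0]))%360;print(p,s['ft_force'],np.linalg.norm(d),a)
M=arc(a,298,8)
print([float(x) for m in M for x in (m[0],m[1],0,0)])
```

```text
[ 0.58442506 -0.17828456  0.12146616] [ 0.22673198  0.34416333 -0.25992725] 0.06361879854002375 254.4312418908899
[-0.6, 0.2, 0.0, 0.0, -0.6, 0.2, 0.0, 0.0, -0.5, 0.2, 0.0, 0.0, -0.5, 0.3, 0.0, 0.0, -0.5, 0.3, 0.0, 0.0, -0.5, 0.4, 0.0, 0.0, -0.4, 0.4, 0.0, 0.0, -0.4, 0.5, 0.0, 0.0]
```

Request:
{"api": "arm_command", "payload": {"moves": [-0.6,0.2,0,0,-0.6,0.2,0,0,-0.5,0.2,0,0,-0.5,0.3,0,0,-0.5,0.3,0,0,-0.5,0.4,0,0,-0.4,0.4,0,0,-0.4,0.5,0,0,0,0,0,0]}}

```text
time: 4.78
ee_pos: [0.6315, -0.1719, 0.1214]
eef_rot: [0.229, 0.973, 0.0, 0.0]
ft_force: [0.4, 0.0, -0.1]
width: 0.0003
grip_force: 0.0
```

Run:
```python
from h import *
s=r.read_state();p=s['ee_pos'];d=p[:2]-C;a=np.degrees(np.arctan2(d[1],d[0]))%360;print(p,s['ft_force'],np.linalg.norm(d),a)
t=r.camera("top")[:,:,::-1];s=r.camera("side")[:,:,::-1]
f=lambda i,x,y:cv2.resize(i[y:y+70,x:x+80],None,fx=5,fy=5,interpolation=cv2.INTER_CUBIC)
cv2.imwrite("pics/crop2.png",np.hstack([f(t,343,170),f(s,275,125)]))
```

```text
[ 0.63147366 -0.17193992  0.12140075] [ 0.44812205  0.01853018 -0.14783894] 0.06258446257048554 298.6156262299302
```

View pics/crop2.png

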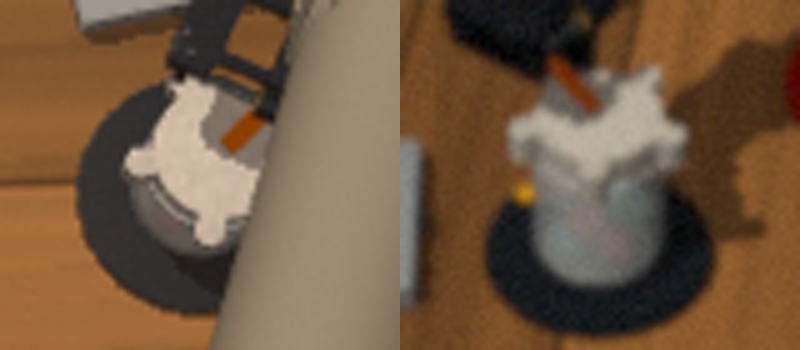

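The mark now points up and to the right, toward the stud; in the top view the strip runs from crop pixel (230,145) to (262,118). Lobes show at (180,92), (140,162) and (208,232). I'll compute the remaining angle and check the stud against both views.

Run:
```python
from h import *
for a,b in[(181,92),(140,162),(208,230)]:
    d=cast("top",343+a/5,170+b/5,.138)[:2]-C;print(np.linalg.norm(d),np.degrees(np.arctan2(d[1],d[0])))
p=[cast("top",343+a/5,170+b/5,.138)[:2] for a,b in[(230,145),(258,121)]];d=p[1]-p[0];print("mark dir",np.degrees(np.arctan2(d[1],d[0])))
# side calibration shift: disc centre/extent at z .012 vs predicted
a=np.radians(np.arange(0,360,5));P=np.array([proj("side",[*(C+.082*np.array([np.cos(x),np.sin(x)])),.012]) for x in a])
print("pred disc side bbox",P.min(0),P.max(0))
for g in(-25,-30,-35,-40):
    x=np.radians(g);print(g,proj("side",[*(C+.071*np.array([np.cos(x),np.sin(x)])),.016]),proj("top",[*(C+.071*np.array([np.cos(x),np.sin(x)])),.016]))
s=r.camera("side").astype(float);S=s[156:171,292:308];w=np.clip(S[:,:,1]-S[:,:,2]-55,0,None)*(S[:,:,0]>110)
v,u=np.mgrid[156:171,292:308];print((u*w).sum()/w.sum(),(v*w).sum()/w.sum(),(w>0).sum());print(w.astype(int))
d=s[130:200,275:355].max(2)<70;d[:30]=0;v,u=np.nonzero(d);print("dark bbox",u.min()+275,u.max()+275,v.max()+130)
```

```text
0.046209767632754736 29.090927322521487
0.05112863767043524 94.9385280054855
0.050560062812741224 167.89655808342187
mark dir -51.134193144385556
pred disc side bbox [292.34593009 157.22653028] [338.39888234 190.32147316]
-25 (np.float64(299.18575659905395), np.float64(164.41572311256874)) (np.float64(389.6036284405136), np.float64(190.1032836852615))
-30 (np.float64(300.24743797531073), np.float64(163.45539662239477)) (np.float64(391.2502239054742), np.float64(190.86207534475247))
-35 (np.float64(301.417974049517), np.float64(162.56565316306765)) (np.float64(392.8279974985994), np.float64(191.75575564092168))
-40 (np.float64(302.688414270609), np.float64(161.75248567257796)) (np.float64(394.32512553133375), np.float64(192.77783838016572))
299.3167701863354 163.1086956521739 13
[[ 0  0  0  0  0  0  0  0  0  0  0  0  0  0  0  0]
 [ 0  0  0  0  0  0  0  0  0  0  0  0  0  0  0  0]
 [ 0  0  0  0  0  0  0  0  0  0  0  0  0  0  0  0]
 [ 0  0  0  0  0  0  0  0  0  0  0  0  0  0  0  0]
 [ 0  0  0  0  0  0  0  0  0  0  0  0  0  0  0  0]
 [ 0  0  0  0  0  0  0  0  0  0  0  0  0  0  0  0]
 [ 0  0  0  0  0  0 10 40 28  0  0  0  0  0  0  0]
 [ 0  0  0  0  0  0 22 55 47 10  0  0  0  0  0  0]
 [ 0  0  0  0  0  0 18 41 41  7  0  0  0  0  0  0]
 [ 0  0  0  0  0  0  0  1  2  0  0  0  0  0  0  0]
 [ 0  0  0  0  0  0  0  0  0  0  0  0  0  0  0  0]
 [ 0  0  0  0  0  0  0  0  0  0  0  0  0  0  0  0]
 [ 0  0  0  0  0  0  0  0  0  0  0  0  0  0  0  0]
 [ 0  0  0  0  0  0  0  0  0  0  0  0  0  0  0  0]
 [ 0  0  0  0  0  0  0  0  0  0  0  0  0  0  0  0]]
dark bbox 278 339 192
```

The mark is at about -49° and the stud at about -30°, so 18–19° remain.

Run:
```python
from h import *
M=arc(298.6,316.8,4)
print([float(x) for m in M for x in (m[0],m[1],0,0)])
# retreat directions: back off cw 15 deg and outward
x=R.from_quat(r.read_state()['eef_rot']).inv().apply
q=C+.085*np.array([np.cos(np.radians(302)),np.sin(np.radians(302))]);e=C+.063*np.array([np.cos(np.radians(316.8)),np.sin(np.radians(316.8))])
print("retreat",x([*(q-e),0])*100,"away",x([-.15,-.12,0])*100, x([-.1,.25,0])*100)
```

```text
[-0.4, 0.5, 0.0, 0.0, -0.2, 0.4, 0.0, 0.0, -0.2, 0.5, 0.0, 0.0, -0.2, 0.5, 0.0, 0.0]
retreat [-1.21578814e+00 -2.62965279e+00 -6.93198922e-04] away [ 8.05221728e+00 -1.74402338e+01 -6.43115526e-03] [2.01221780e+01 1.78912812e+01 3.36785794e-03]
```

Request:
{"api": "arm_command", "payload": {"moves": [-0.4,0.5,0,0,-0.2,0.4,0,0,-0.2,0.5,0,0,-0.2,0.5,0,0,0,0,0,0,0,0,0,0,-0.6,-1.3,0,0,-0.6,-1.3,0,0,0,0,-2.5,0,0,0,-2.5,0,0,0,-2.5,0,0,0,-2.5,0]}}

```text
time: 5.93
ee_pos: [0.6458, -0.1919, 0.2228]
eef_rot: [0.231, 0.973, -0.0, 0.0]
ft_force: [0.4, 0.5, -0.2]
width: 0.0005
grip_force: 0.0
```

Request:
{"api": "arm_command", "payload": {"moves": [0,0,0,0,2.6,2.2,0,0,2.6,2.2,0,0,2.6,2.2,0,0,2.6,2.2,0,0,2.6,2.2,0,0,2.6,2.2,0,0,2.6,2.2,0,0,2.6,2.2,0,0,2.6,2.2,0,0,0,0,0,0]}}

```text
time: 6.85
ee_pos: [0.5239, 0.0981, 0.2213]
eef_rot: [0.227, 0.974, 0.001, -0.001]
ft_force: [-0.6, 1.2, 0.5]
width: 0.0007
grip_force: 0.0
```

Run:
```python
from h import *
s=r.read_state();print(s['time'],s['ee_pos'])
t=r.camera("top")[:,:,::-1];s=r.camera("side")[:,:,::-1]
cv2.imwrite("pics/t3.png",t);cv2.imwrite("pics/s3.png",s)
f=lambda i,x,y:cv2.resize(i[y:y+70,x:x+80],None,fx=5,fy=5,interpolation=cv2.INTER_CUBIC)
cv2.imwrite("pics/crop3.png",np.hstack([f(t,343,170),f(s,275,125)]))
hs=cv2.cvtColor(t,cv2.COLOR_BGR2HSV);m=cv2.inRange(hs,(4,180,110),(15,255,255));m2=m*0;m2[180:215,375:405]=m[180:215,375:405]
k=max(cv2.findContours(m2,0,1)[0],key=cv2.contourArea);(c,w,a)=cv2.minAreaRect(k);p=cast("top",*c,.138)[:2];d=p-np.array([.601,-.1172]);print(c,w,a,np.linalg.norm(d),np.degrees(np.arctan2(d[1],d[0])))
```

```text
6.85 [0.52393692 0.09805211 0.22132494]
(391.3982238769531, 190.28504943847656) (4.439640045166016, 18.027629852294922) 19.653823852539062 0.03701792807229188 -25.076505895856823
```

View pics/crop3.png

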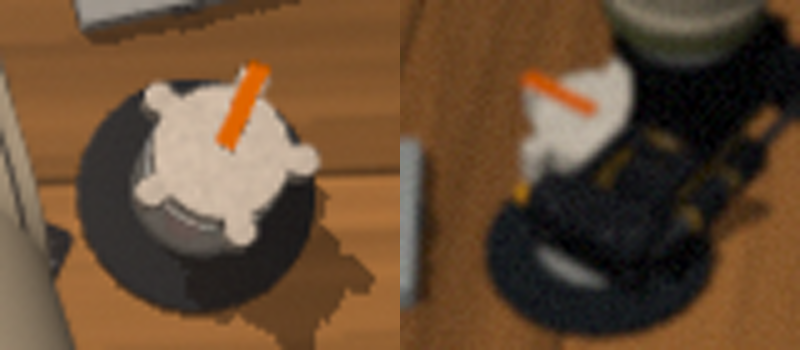

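The mark now points close to the stud's bearing, with its tip at crop pixel (258,70). I'll cross-check the angle with a fit to all five lobes, and compare the stud and mark within the side view alone.

Run:
```python
from h import *
g=lambda n,x,y,a,b,z:cast(n,x+(a-2)/5,y+(b-2)/5,z)[:2]
ang=lambda d:np.degrees(np.arctan2(d[1],d[0]))
L=np.array([g("top",343,170,a,b,.138) for a,b in[(256,76),(160,98),(150,191),(241,231),(302,160)]]);c=L.mean(0)
A=np.array([ang(p-c) for p in L]);print(c,A,np.linalg.norm(L-c,axis=1),[(x-72*i+180)%360-180 for i,x in enumerate(A)])
c0=np.array([g("top",343,170,a,b,.138) for a,b in[(172,87),(268,88),(298,178),(223,240),(143,176)]]).mean(0)
# disc centre from ellipse extents, same offsets, top & side
for n,x,y,(l,r_,t,b) in(("top",343,170,(77,315,78,314)),("side",275,125,(87,314,None,336))):
    f=lambda q:0
    from scipy.optimize import least_squares
    th=np.radians(np.arange(0,360,3))
    def res(q):
        P=np.array([proj(n,[q[0]+.082*np.cos(h),q[1]+.082*np.sin(h),.012]) for h in th]);lo,hi=P.min(0),P.max(0)
        e=[lo[0]-x-(l-2)/5,hi[0]-x-(r_-2)/5,hi[1]-y-(b-2)/5]
        if t: e.append(lo[1]-y-(t-2)/5)
        return e
    q=least_squares(res,C,diff_step=1e-3).x;print(n,"disc c",q,res(q))
    if n=="side":
        for px in((299.35,163.1),(275+123/5,125+191/5)):
            S=cast("side",*px,.016)[:2];print("stud",np.linalg.norm(S-q),ang(S-q),"vs top c",ang(S-c))
T=g("side",275,125,525,78,.138) if 0 else g("side",275,125,127,80,.138);I=g("side",275,125,194,109,.138);print("side mark dir",ang(T-I))
```

```text
[ 0.60404228 -0.11694248] [ -27.12172558   46.17843388  117.67159878 -170.22628678  -98.41209742] [0.05418758 0.05150792 0.05281202 0.05269633 0.05083266] [np.float64(-27.121725575127755), np.float64(-25.82156611625618), np.float64(-26.328401219846114), np.float64(-26.226286779449822), np.float64(-26.412097422265106)]
top disc c [ 0.60265641 -0.11696248] [np.float64(-0.18362392458379873), np.float64(0.1835031944912302), np.float64(-0.1642742413928815), np.float64(0.1672587325756929)]
side disc c [ 0.60275363 -0.10999162] [np.float64(-0.39763750032113876), np.float64(0.39696606222148745), np.float64(-0.034026796299158946)]
stud 0.07734833188454364 -34.44999617842803 vs top c -30.49461050169444
stud 0.07633295845887514 -34.65222486049752 vs top c -30.653853703552617
side mark dir -22.781901251123934
```

The mark is at -26.4° from all five lobes, while the stud estimates range from -30.5° to -34.5°. The amber jar is aligned with its own stud, so I'll use it to calibrate the side-view bias.

Run:
```python
from h import *
t=cv2.imread("pics/top0.png");s=cv2.imread("pics/side0.png")
f=lambda i,x,y:cv2.resize(i[y:y+70,x:x+80],None,fx=5,fy=5,interpolation=cv2.INTER_CUBIC)
cv2.imwrite("pics/crop4.png",cv2.convertScaleAbs(np.hstack([f(t,252,190),f(s,278,200)]),alpha=1.6,beta=20))
```

```text
(no output)
```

View pics/crop4.png

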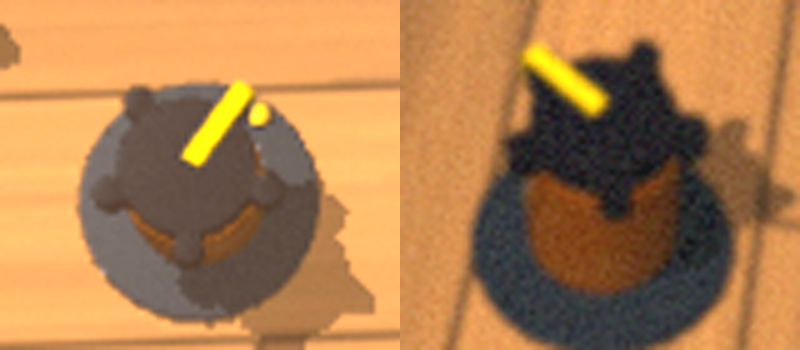

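The amber stud is hidden in the side view, so it gives no calibration there. The best stud estimate is about -32°, so I'll nudge the jar back clockwise by about 5°. The push goes on the lobe at 117.6° from its counter-clockwise side, with the tool turned +40° so the contact mirrors the last push (about 17° lag).

```bash
sed -i 's/^C=.*/C=np.array([.6025,-.117])/' h.py
python3 - <<'E'
from h import *
s=r.read_state();a=np.radians(151);e=C+.069*np.array([np.cos(a),np.sin(a)])
print(s['ee_pos'],s['joint_positions'].round(2) if hasattr(s['joint_positions'],'round') else s['joint_positions'],R.from_quat(s['eef_rot']).inv().apply([*(e-s['ee_pos'][:2]),0])*100)
E
```

```text
[0.52590435 0.0922725  0.22149434] [-0.62  0.13  0.39  1.72 -0.05  1.3   0.89] [-9.30130065e+00 -1.50084766e+01 -2.89255904e-03]
```

Request:
{"api": "arm_command", "payload": {"moves": [-1.55,-2.5,0,0,-1.55,-2.5,0,0,-1.55,-2.5,0,0,-1.55,-2.5,0,0,-1.55,-2.5,0,0,-1.55,-2.5,0,0]}}

```text
time: 7.45
ee_pos: [0.5417, -0.0876, 0.2216]
eef_rot: [0.232, 0.973, -0.0, 0.0]
ft_force: [0.3, -0.2, 0.3]
width: 0.0004
grip_force: 0.0
```

Request:
{"api": "arm_command", "payload": {"moves": [0,0,0,6.7,0,0,0,6.7,0,0,0,6.7,0,0,0,6.7,0,0,0,6.6,0,0,0,6.6,0,0,0,0,0,0,0,0]}}

```text
time: 8.12
ee_pos: [0.5419, -0.0853, 0.2215]
eef_rot: [0.548, 0.836, -0.0, 0.0]
ft_force: [-1.0, 0.1, 0.8]
width: 0.0003
grip_force: 0.0
```

```bash
cat > st.py <<'E'
from h import *
s=r.read_state();p=s['ee_pos'];d=p[:2]-C;print(s['time'],p,s['ft_force'],"r",np.linalg.norm(d),"ang",np.degrees(np.arctan2(d[1],d[0])),"toolx",np.degrees(np.arctan2(*R.from_quat(s['eef_rot']).as_matrix()[1::-1,0])))
E
cat > st2.py <<'E'
from st import *
import sys
a0,a1,n,rad=map(float,sys.argv[1:]);M=arc(a0,a1,int(n),rad)
print([float(x) for m in M for x in (m[0],m[1],0,0)])
E
python3 st2.py 151 151 1 .069
```

```text
8.1167 [ 0.54188269 -0.08527497  0.22149409] [-0.95693818  0.12801999  0.84574032] r 0.06841736550928752 ang 152.37397781672016 toolx 113.48393051214558
[0.1, 0.1, 0.0, 0.0]
```

Tool x now points to 113.5°, as intended. Next I lower the tool.

Request:
{"api": "arm_command", "payload": {"moves": [0,0,2,0,0,0,2,0,0,0,2,0,0,0,2,0,0,0,2,0,0,0,0,0,0,0,0,0]}}

```text
time: 8.7
ee_pos: [0.5414, -0.0842, 0.1212]
eef_rot: [0.548, 0.836, -0.001, -0.001]
ft_force: [0.3, -0.6, 0.3]
width: 0.0007
grip_force: 0.0
```

```bash
python3 st2.py 151 132 8 .063
```

```text
8.7 [ 0.54143154 -0.08416375  0.1212329 ] [ 0.30519911 -0.57835161  0.32181754] r 0.06933668324740946 ang 151.73327301013228 toolx 113.51348209520428
[-0.3, 0.7, 0.0, 0.0, 0.1, 0.2, 0.0, 0.0, 0.1, 0.2, 0.0, 0.0, 0.1, 0.2, 0.0, 0.0, 0.1, 0.2, 0.0, 0.0, 0.1, 0.2, 0.0, 0.0, 0.1, 0.2, 0.0, 0.0, 0.1, 0.2, 0.0, 0.0]
```

Request:
{"api": "arm_command", "payload": {"moves": [-0.3,0.7,0,0,0.15,0.22,0,0,0.14,0.22,0,0,0.13,0.23,0,0,0.12,0.23,0,0,0.11,0.24,0,0,0.1,0.25,0,0,0.09,0.25,0,0,0,0,0,0,0,0,0,0]}}

```text
time: 9.53
ee_pos: [0.5614, -0.0689, 0.1215]
eef_rot: [0.549, 0.836, -0.0, -0.0]
ft_force: [-1.1, -0.8, 0.2]
width: 0.0007
grip_force: 0.0
```

Run:
```python
from st import *
t=r.camera("top")[:,:,::-1];cv2.imwrite("pics/t5.png",t);s=r.camera("side")[:,:,::-1]
f=lambda i,x,y:cv2.resize(i[y:y+70,x:x+80],None,fx=5,fy=5,interpolation=cv2.INTER_CUBIC)
cv2.imwrite("pics/crop5.png",np.hstack([f(t,343,170),f(s,275,125)]))
```

```text
9.5333 [ 0.56139598 -0.06885426  0.12146839] [-1.13284757 -0.82655648  0.16203018] r 0.06330523373286935 ang 130.48876598369225 toolx 113.43781414678928
```

View pics/crop5.png

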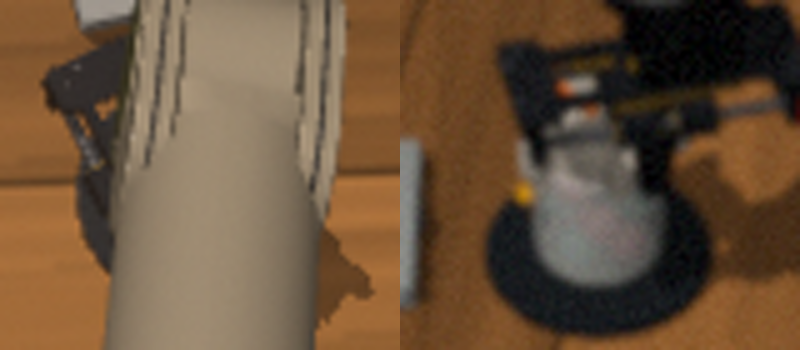

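The lid is hidden under the arm. The finger is at 130.5°, so the mark should be near -31°. I'll back off, lift and clear the view to check.

Request:
{"api": "arm_command", "payload": {"moves": [-0.2,-0.7,0,0,0.3,-0.7,0,0,0,0,-2.5,0,0,0,-2.5,0,0,0,-2.5,0,0,0,-2.5,0,0,0,0,0]}}

```text
time: 10.22
ee_pos: [0.5494, -0.0744, 0.2263]
eef_rot: [0.549, 0.836, 0.002, 0.003]
ft_force: [0.3, -0.6, 0.7]
width: 0.0001
grip_force: 0.0
```

Request:
{"api": "arm_command", "payload": {"moves": [2.7,0,0,0,2.7,0,0,0,2.7,0,0,0,2.7,0,0,0,2.7,0,0,0,2.7,0,0,0,2.7,0,0,0,2.7,0,0,0,2.7,0,0,0,2.7,0,0,0,0,0,0,0]}}

```text
time: 11.13
ee_pos: [0.4379, 0.1785, 0.2211]
eef_rot: [0.546, 0.838, 0.0, -0.001]
ft_force: [-0.0, 0.8, -0.8]
width: 0.0007
grip_force: 0.0
```

Run:
```python
from st import *
t=r.camera("top")[:,:,::-1];cv2.imwrite("pics/t6.png",t);s=r.camera("side")[:,:,::-1]
f=lambda i,x,y:cv2.resize(i[y:y+70,x:x+80],None,fx=5,fy=5,interpolation=cv2.INTER_CUBIC)
cv2.imwrite("pics/crop6.png",np.hstack([f(t,343,170),f(s,275,125)]))
for q in("pics/t3.png","pics/t6.png"):
    t=cv2.imread(q);hs=cv2.cvtColor(t,cv2.COLOR_BGR2HSV);m=cv2.inRange(hs,(4,180,110),(15,255,255));m2=m*0;m2[180:215,375:405]=m[180:215,375:405]
    k=max(cv2.findContours(m2,0,1)[0],key=cv2.contourArea);(c,w,a)=cv2.minAreaRect(k);p=cast("top",*c,.138)[:2];d=p-np.array([.6025,-.117]);print(q,c,w,a,np.degrees(np.arctan2(d[1],d[0])))
```

```text
11.1333 [0.43792288 0.17850929 0.22106325] [-0.01161933  0.83311435 -0.77388138] r 0.33824749731486264 ang 119.11461656967211 toolx 113.78853616177132
pics/t3.png (391.3982238769531, 190.28504943847656) (4.439640045166016, 18.027629852294922) 19.653823852539062 -26.385708406576214
pics/t6.png (392.0000305175781, 190.50003051757812) (4.858338832855225, 17.988985061645508) 23.198589324951172 -29.589525244044808
```

View pics/crop6.png

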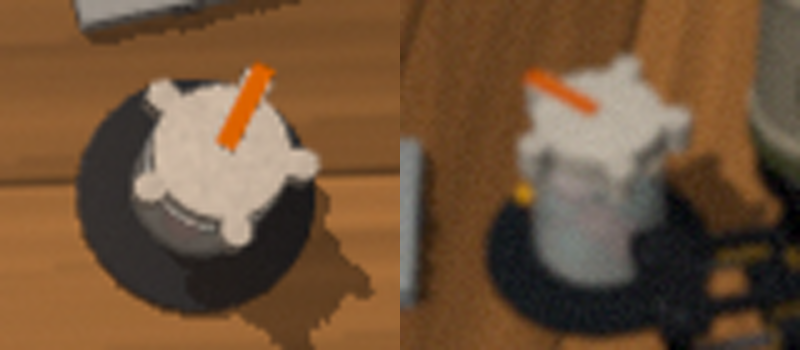

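The mark is now at about -29.6°, 1–5° from the stud estimates and inside the 11.5° tolerance. The arm is clear, so I'm handing in.

```bash
python3 -c "
from bench import r
print(r.close_job())"
```

```text
the job is handed in; nothing more can be done
None
```

I turned the clear jar until its orange mark was about 1–5° from the brass stud by camera measurement (11.5° allowed), and handed it in with the arm clear; the hand-in returned no verdict.

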